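Make up two suspension repair kits

ROBOT

A 6-joint arm with a two-finger parallel gripper is mounted at the origin on the work surface. World frame = base frame: x ahead of the robot, y to its left, z up, the work surface at z = 0. Lengths are in m, angles in rad, forces in N, time in s.
With the tool pointing down it reaches from about 0.25 to 0.775 m from the base axis. Payload 4 kg.
Tool frame: the origin (TCP) lies midway between the tips of the shut fingers; the grasp point (between the pads) lies grip_point_offset behind it (grip_point_offset is the distance from the TCP to the grasp point, in m); z points along the fingers, y is the line along which they close (so a half turn about z gives the same grasp; the last joint's range is limited). The gripper opens to 94 mm and grips with 3 to 60 N. Pads are 16 mm wide; open, the fingers measure 119 mm over their backs; the gripper's body (75 mm by 177 mm) begins 78 mm behind the grasp point.
Start: joints at [-1.441, 0.087, 1.371, -0, 1.684, -0.103], TCP at [0.127, -0.535, 0.172] pointing down, gripper open.
Joint ranges: [-3.1, 3.1], [-0.76, 2.03], [0.27, 2.55], [-1.08, 4.22], [0.17, 2.65], [-2.57, 2.57]. Speed limits (rad/s): [2.79, 2.79, 3.14, 3.14, 3.14, 3.14].

INTERFACE

Orientations are given as [roll, pitch, yaw] about the fixed x, y, z axes, in that order (R = Rz(yaw) Ry(pitch) Rx(roll)).
In Python, from bench import * gives the robot as it stands. The module is installed in compiled form; this text tells all that it offers.
- The arm moves only by the tool apply_moves, never from a script. Its argument "commands" is a list of rows, each a list of 7 numbers: the turn, a rotation vector about the world's x, y, z in rad, then the shift along the world's x, y, z in m, then the opening in per cent of the stroke, from 0 (shut) to 100 (fully open). In form: [[ax, ay, az, x, y, z, jaw], ...]. A call has exactly 5 rows; each row is the pose to reach, as a shift and turn from the pose commanded when the call began; what a row does not reach only later rows make up. A row lasts 1/10 s, in which the tool goes at most 50 mm and 8.59 degrees, less where a joint would pass 70% of its speed; a pose out of reach is approached as far as the arm can. A call with a gripper value outside its range is refused whole. The fingers move at their own pace and stop on an object; the grip force is fixed at half the most. Time passes only in rows, so rows that repeat a pose let the fingers close, or fill a call up. It gives the time, the measured TCP pose, the force, the opening and the grip force at its end, in the units of the state.
- get_obs(): the state, without advancing time (a new reading comes with each control period).
- snapshot(name): name is "side" or "top" or "wrist"; returns a dict with "pixels" (384x512x3 uint8, red, green, blue), "vertical_fov" (degrees; the focal length in pixels is half the picture's height over the tangent of half this angle, whatever the lens; pixels are square), "cx", "cy" (the principal point, pixels), "rvec" (rotation vector, rad) and "tvec" (3), from world to camera coordinates, as OpenCV has them. Camera axes: x right, y down, z forward; pixel columns grow to the right and rows downward; lengths in m; the calibration is good to about 2 mm. A picture is of the moment at which its call begins. There is no depth.
- close_job(): hands the job in; it is judged then, once.
Trained networks look in the newest picture that a camera, given by its name, has taken for a name from the list of things; names that differ only in an ending like _2 or _b are one class to them, and where a whole thing is asked for, a point or a joint stands for the part that bears it (a point fixed in the world has none). Each returns a list of dicts, best first, with "score" (0 to 1); they miss things now and then, are a little off and sometimes report something else, mostly with a low value. They report only what shows in the picture. A call takes as long as a camera call. They do not tell look-alikes from the thing itself.
- masks_of(camera, query): "mask" (384x512 bool, what is visible of it) and "extent" ([left, top, right, bottom] in pixels, round what is visible of it).
- place_of(camera, query): "pixel" ([column, row] in pixels: a listed point, or the origin of a listed thing).
The state is a dict: "time": time; "joint_positions": joint angles; "qvel": joint speeds; "joint_torque": joint torques, N m; "tool_pos": TCP position; "ee_rot": TCP orientation; "wrist_force": force on the tool from outside, world axes, zero at the start; "wrist_torque": the same for the moment, N m; "width": finger opening in m; "finger_force": force on a finger pad.
Only numpy, scipy, OpenCV 4.12 (cv2) and the standard library are available. Lean on these libraries where they do the work, as an engineer would, in place of code of your own. Each camera call takes 0.05 s, during which the arm holds its last target. There are 200 camera calls.

TASK

Make up the two repair kits from the parts standing on the counter: the long three-pocket tray gets the large flanged bush, the D-shaped bush and the ribbed bump stop; the short two-pocket tray gets the small flanged bush and the studded mount. Stand each part flat on the floor of a pocket of its own, the same way up as it stands now (any free pocket of the right tray will do). Leave the plain bush, the nylon ring and the steel spacer tube standing where they are.

Things in the scene. Friction and masses are not known exactly. Their poses are not given: they have to be found in the camera images.
- big_bush_mid (a point): Large flanged bush: black rubber top-hat shape, flange down. Height 54 mm; flange 48 mm diameter, 8 mm thick at the bottom; straight round body 36 mm diameter above it, with a 20 mm bright steel sleeve end in its top. z up, stands upright on the counter. This point: its centre in plan, half-way up (27 mm above its underside). About 110 g.
- small_bush_mid (a point): Small flanged bush: the same top-hat shape, smaller, flange down. Height 42 mm; flange 40 mm diameter, 7 mm thick at the bottom; straight round body 26 mm diameter above it, with a 15 mm steel sleeve end in its top. z up, stands upright on the counter. This point: its centre in plan, half-way up (21 mm above its underside). About 50 g.
- d_bush_mid (a point): D-shaped bush: black rubber block with a flat base and an arched top, pierced lengthwise by a 20 mm level bore. 40 mm along x (the bore's direction; flat, upright end faces), 44 mm along y (flat sides up to 22 mm height, rounded above), 44 mm high. z up, stands upright on the counter. This point: its centre in plan, half-way up (22 mm above its underside). About 85 g.
- bump_stop_mid (a point): Ribbed bump stop: black rubber, round and stepped. Height 62 mm; bottom rib 46 mm diameter (0 to 14 mm up), second rib 44 mm diameter (23 to 30 mm up), then a narrower straight nose 29 mm diameter from 35 mm up to 60 mm. z up, stands upright on the counter. This point: its centre in plan, half-way up (31 mm above its underside). About 80 g.
- stud_mount_mid (a point): Studded mount: black rubber cylinder 42 mm diameter between two steel discs 44 mm diameter and 3 mm thick, body 36 mm high in all, with a bare threaded steel stud 10 mm diameter standing 22 mm above its top disc; overall height 58 mm. z up, stands upright on the counter. This point: its centre in plan, half-way up (29 mm above its underside). About 120 g.
- long_tray: Long kit tray with three pockets. Grey plastic, fixed to the counter. Origin: centre of its underside; x along its length, y across, z up. Three pockets in one row along x, each 70 x 70 mm inside, centred at x = -74, 0 and +74 mm and y = 0. Outside 226 x 78 mm. Floor 4 mm thick, so a part in a pocket stands 4 mm above the counter; all walls (outer and between pockets) 4 mm thick, their tops 12 mm above the counter.
- short_tray: Short kit tray with two pockets. Grey plastic, fixed to the counter. Origin: centre of its underside; x along its length, y across, z up. Two pockets in one row along x, each 70 x 70 mm inside, centred at x = -37 and +37 mm and y = 0. Outside 152 x 78 mm. Floor 4 mm thick, so a part in a pocket stands 4 mm above the counter; all walls (outer and between pockets) 4 mm thick, their tops 12 mm above the counter.
- plain_bush_mid (a point): Plain bush, not part of any kit: black rubber straight cylinder without flange, 36 mm diameter, 50 mm high, steel sleeve end in its top. z up, stands upright on the counter. This point: its centre in plan, half-way up (25 mm above its underside). 
- nylon_ring_mid (a point): Nylon ring, not part of any kit: cream coloured, lying flat, 44 mm outside, 26 mm bore, 16 mm high. This point: its centre, 8 mm up.
- spacer_tube_mid (a point): Steel spacer tube, not part of any kit: bare steel, standing on end, 30 mm outside, 20 mm bore, 45 mm high. This point: its centre, 22.5 mm up.
There are look-alikes about, which are no part of the job. Leave any red look-alike of the part that bears small_bush_mid alone.

How it is judged:
At the end, for the whole second after the job is handed in: Each kit part stands in a pocket of its own tray: centre within the tray outline less 2 mm, on the floor (height within 3 mm), tilt under 0.1 rad, at rest (under 20 mm/s). The plain bush, nylon ring and spacer tube are upright (under 0.2 rad), within 30 mm of where they started (x of big_bush_mid in the frame of long_tray between -0.111 and 0.111 m and y of big_bush_mid in the frame of long_tray between -0.037 and 0.037 m and z of big_bush_mid in the frame of long_tray between 0.028 and 0.034 m and angle between each of big_bush_mid, d_bush_mid, bump_stop_mid, small_bush_mid, stud_mount_mid's own z axis and vertical below 0.1 rad and linear speed of each of big_bush, d_bush, bump_stop, small_bush, stud_mount below 0.02 m/s and x of d_bush_mid in the frame of long_tray between -0.111 and 0.111 m and y of d_bush_mid in the frame of long_tray between -0.037 and 0.037 m and z of d_bush_mid in the frame of long_tray between 0.023 and 0.029 m and x of bump_stop_mid in the frame of long_tray between -0.111 and 0.111 m and y of bump_stop_mid in the frame of long_tray between -0.037 and 0.037 m and z of bump_stop_mid in the frame of long_tray between 0.032 and 0.038 m and x of small_bush_mid in the frame of short_tray between -0.074 and 0.074 m and y of small_bush_mid in the frame of short_tray between -0.037 and 0.037 m and z of small_bush_mid in the frame of short_tray between 0.022 and 0.028 m and x of stud_mount_mid in the frame of short_tray between -0.074 and 0.074 m and y of stud_mount_mid in the frame of short_tray between -0.037 and 0.037 m and z of stud_mount_mid in the frame of short_tray between 0.03 and 0.036 m and distance of each of plain_bush_mid, nylon_ring_mid, spacer_tube_mid from where it was at the start of the episode below 0.03 m and angle between each of plain_bush_mid, nylon_ring_mid, spacer_tube_mid's own z axis and vertical below 0.2 rad); the robot touches nothing.
It fails at once if the plain bush is moved more than 30 mm or knocked over (distance of plain_bush_mid from where it was at the start of the episode above 0.03 m or angle between plain_bush_mid's own z axis and vertical above 0.5 rad).
It fails at once if the nylon ring is moved more than 30 mm or knocked over (distance of nylon_ring_mid from where it was at the start of the episode above 0.03 m or angle between nylon_ring_mid's own z axis and vertical above 0.5 rad).
It fails at once if the steel spacer tube is moved more than 30 mm or knocked over (distance of spacer_tube_mid from where it was at the start of the episode above 0.03 m or angle between spacer_tube_mid's own z axis and vertical above 0.5 rad).
It also fails if it takes over 120 s, if anything falls off the work surface, if the arm or the gripper's body presses on something with over 40 N, if the wrist force passes 120 N, or if a joint passes its speed limit or range.

## Working session

There is one attempt and no reset: what is moved stays moved. The work goes in short steps, Python scripts to look and compute and a tool call to move; the robot and the scene stay as the last step left them, time stands still between calls to the robot, and variables do not carry over. Pictures are saved under pics/ and viewed, at most 14 in all, crops included, and the job is handed in when it is done.

Besides the shell and the picture viewer there is one more tool, called after "Request:" as a command line: name --pt "numbers of a row" for each row, then --argument value for the rest. apply_moves: Moves the arm, as the interface text tells. Its arguments: {"type":"object","properties":{"commands":{"type":"array"}},"required":["commands"]}

```bash
mkdir -p pics; cat > h.py <<'E'
from bench import *
import numpy as np, cv2
def cam(s):
    f=192/np.tan(np.radians(s["vertical_fov"])/2)
    K=np.array([[f,0,s["cx"]],[0,f,s["cy"]],[0,0,1.]])
    R=cv2.Rodrigues(np.array(s["rvec"],float))[0]; return K,R,np.array(s["tvec"],float).ravel()
def ray(s,p):
    K,R,t=cam(s); d=R.T@np.linalg.inv(K)@np.array([p[0],p[1],1.]); return -R.T@t,d
def onz(s,p,z):
    c,d=ray(s,p); return c+d*(z-c[2])/d[2]
def tri(rs):
    A=np.zeros((3,3));b=np.zeros(3)
    for c,d in rs:
        d=d/np.linalg.norm(d);M=np.eye(3)-np.outer(d,d);A+=M;b+=M@c
    return np.linalg.solve(A,b)
def proj(s,X):
    K,R,t=cam(s); q=K@(R@np.array(X,float)+t); return q[:2]/q[2]
def save(s,n): cv2.imwrite("pics/"+n,s["pixels"][:,:,::-1])
E
python3 - <<'E'
from h import *
names=["big_bush_mid","small_bush_mid","d_bush_mid","bump_stop_mid","stud_mount_mid","plain_bush_mid","nylon_ring_mid","spacer_tube_mid","long_tray","short_tray"]
S={}
for c in ("top","side"):
    S[c]=snapshot(c); save(S[c],c+"0.png"); print(c,S[c]["vertical_fov"],ray(S[c],(256,192)))
    for n in names:
        print(c,n,[(np.round(r["pixel"]).tolist(),round(r["score"],2),np.round(onz(S[c],r["pixel"],0.0 if "tray" in n else .025),3).tolist()[:2]) for r in place_of(c,n)[:4]])
E
```

```text
top 54.20377282999096 (array([ 0.38261237, -0.00969905,  0.91581678]), array([ 0.19523038, -0.01546736, -0.98071375]))
top big_bush_mid [([202.0, 184.0], 0.53, [0.577, 0.109])]
top small_bush_mid [([283.0, 228.0], 0.7, [0.473, -0.089]), ([312.0, 254.0], 0.5, [0.414, -0.157]), ([121.0, 226.0], 0.21, [0.47, 0.295])]
top d_bush_mid [([244.0, 181.0], 0.92, [0.587, 0.006])]
top bump_stop_mid [([288.0, 144.0], 0.66, [0.682, -0.102])]
top stud_mount_mid [([243.0, 141.0], 0.74, [0.688, 0.012])]
top plain_bush_mid [([198.0, 226.0], 0.61, [0.474, 0.113])]
top nylon_ring_mid [([206.0, 149.0], 0.51, [0.667, 0.101])]
top spacer_tube_mid [([289.0, 181.0], 0.73, [0.59, -0.103])]
top long_tray [([364.0, 226.0], 0.9, [0.487, -0.291])]
top short_tray [([126.0, 230.0], 0.91, [0.464, 0.29])]
side 49.01855512602082 (array([0.39822874, 0.71796607, 0.66581845]), array([ 0.1650484 , -0.72964187, -0.66374675]))
side big_bush_mid [([240.0, 220.0], 0.63, [0.573, 0.108])]
side small_bush_mid [([323.0, 155.0], 0.76, [0.421, -0.158]), ([292.0, 168.0], 0.5, [0.488, -0.089])]
side d_bush_mid [([248.0, 192.0], 0.86, [0.576, 0.018]), ([240.0, 225.0], 0.71, [0.57, 0.123])]
side bump_stop_mid [([218.0, 153.0], 0.86, [0.685, -0.116])]
side stud_mount_mid [([203.0, 183.0], 0.86, [0.686, 0.007])]
side plain_bush_mid [([287.0, 231.0], 0.67, [0.47, 0.121]), ([271.0, 312.0], 0.64, [0.467, 0.313]), ([257.0, 162.0], 0.3, [0.579, -0.096])]
side nylon_ring_mid [([195.0, 216.0], 0.57, [0.67, 0.116])]
side spacer_tube_mid [([258.0, 160.0], 0.51, [0.578, -0.104])]
side long_tray [([301.0, 131.0], 0.83, [0.492, -0.296])]
side short_tray [([273.0, 314.0], 0.85, [0.465, 0.302])]
```

View pics/top0.png

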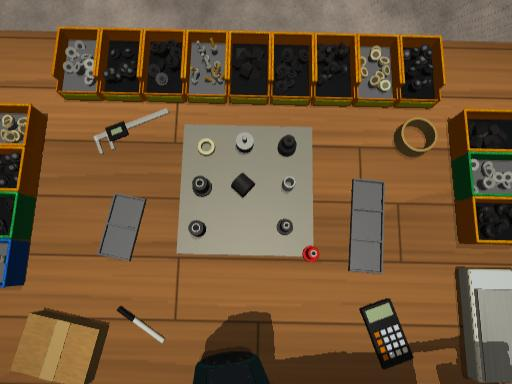

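View pics/side0.png

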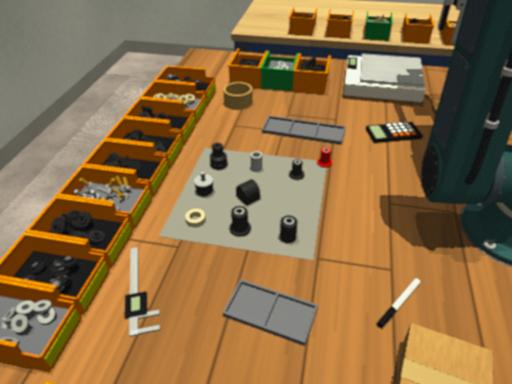

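```bash
python3 - <<'E'
import cv2,numpy as np
a=cv2.imread('pics/top0.png')[125:275,185:330]; b=cv2.imread('pics/side0.png')[135:260,180:340]
a=cv2.resize(a,None,fx=2.6,fy=2.6,interpolation=3);b=cv2.resize(b,None,fx=2.6,fy=2.6,interpolation=3)
o=np.zeros((max(a.shape[0],b.shape[0]),a.shape[1]+b.shape[1],3),np.uint8);o[:a.shape[0],:a.shape[1]]=a;o[:b.shape[0],a.shape[1]:]=b
cv2.imwrite('pics/crop0.png',o);print(o.shape)
E
```

```text
(390, 793, 3)
```

View pics/crop0.png

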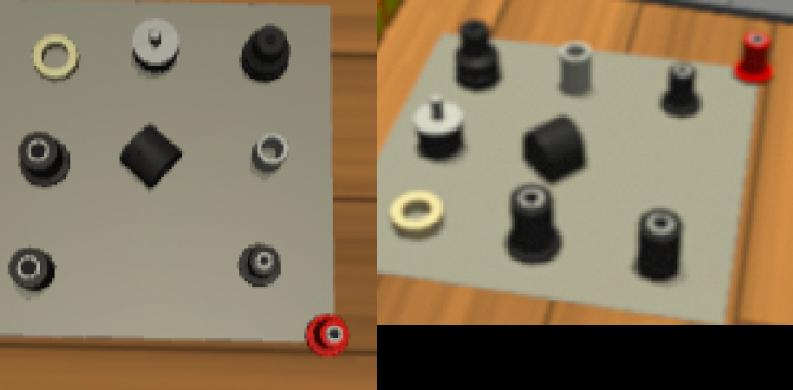

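The top view (px) shows these parts:

| Part | Pixel | What identifies it |
|---|---|---|
| Big flanged bush | (202,184) | flange visible |
| Plain bush | (198,228) | no flange, leave |
| Small flanged bush | (285,227) | black |
| Red look-alike | (312,254) | leave |
| D-bush | (243,185) | turned about 45° |
| Bump stop | (288,145) | |
| Studded mount | (244,142) | |
| Nylon ring | (206,147) | leave |
| Spacer tube | (289,183) | leave |

The possible mix-ups are big with plain, small with red, and bump with big. The close crop settles all three as listed.

```bash
python3 - <<'E'
from h import *
S={c:snapshot(c) for c in("top","side")}
exp={"big_bush_mid":((202,184),(240,220)),"small_bush_mid":((283,228),(292,168)),"d_bush_mid":((244,181),(248,192)),"bump_stop_mid":((288,144),(218,153)),"stud_mount_mid":((243,141),(203,183)),
"plain_bush_mid":((198,226),(287,231)),"spacer_tube_mid":((289,181),(258,160)),"nylon_ring_mid":((206,149),(195,216)),"long_tray":((364,226),(301,131)),"short_tray":((126,230),(273,314))}
for n,e in exp.items():
    P=[]
    for c,x in zip(("top","side"),e):
        r=[q["pixel"] for q in place_of(c,n)]
        r=min(r,key=lambda p:np.hypot(*(np.array(p)-x))) if r else x
        P.append(ray(S[c],r))
    print(n,np.round(tri(P),3))
for n in("long_tray","short_tray"):
    m=masks_of("top",n)[0]["mask"]
    cs,_=cv2.findContours(m.astype(np.uint8),cv2.RETR_EXTERNAL,cv2.CHAIN_APPROX_NONE)
    c=max(cs,key=cv2.contourArea)[:,0,:]
    w=np.array([onz(S["top"],p,.012)[:2] for p in c],np.float32)*1000
    print(n,cv2.minAreaRect(w))
o=get_obs();print(o["tool_pos"],o["ee_rot"],o["width"],o["wrist_force"])
try: print(grip_point_offset)
except Exception as e: print(e)
E
```

```text
big_bush_mid [0.571 0.112 0.023]
small_bush_mid [ 0.474 -0.09   0.024]
d_bush_mid [0.574 0.004 0.015]
bump_stop_mid [ 0.68  -0.1    0.026]
stud_mount_mid [0.687 0.011 0.038]
plain_bush_mid [0.466 0.111 0.024]
spacer_tube_mid [ 0.582 -0.096  0.037]
nylon_ring_mid [0.68  0.095 0.002]
long_tray [ 0.487 -0.296 -0.007]
short_tray [ 0.472  0.301 -0.005]
long_tray ((488.77947998046875, -293.7911071777344), (81.4222183227539, 226.3882598876953), 86.08268737792969)
short_tray ((472.4081115722656, 297.8258361816406), (82.42788696289062, 153.18441772460938), 79.82518768310547)
[ 0.12686142 -0.53518529  0.17179894] [3.14150951e+00 1.39178856e-06 2.32784556e-01] 0.09421892010592325 [ 0.26571654  0.70531248 -0.26900268]
0.0188
```

Request:
apply_moves --pt "0 0 -0.1 0.03 0.035 0.03 100" --pt "0 0 -0.233 0.06 0.07 0.05 100" --pt "0 0 -0.233 0.09 0.1 0.08 100" --pt "0 0 -0.233 0.12 0.135 0.08 100" --pt "0 0 -0.233 0.15 0.17 0.08 100"

```text
time: 2.8
tool_pos: [0.2782, -0.3645, 0.2538]
ee_rot: [3.138, -0.002, -0.001]
wrist_force: [0.8, -0.6, -0.2]
width: 0.0937
finger_force: 0.0
```

Request:
apply_moves --pt "0 0 0 0.03 0.037 0 100" --pt "0 0 0 0.06 0.074 0 100" --pt "0 0 0 0.09 0.11 0 100" --pt "0 0 0 0.12 0.145 0 100" --pt "0 0 0 0.15 0.18 0 100"

```text
time: 3.3
tool_pos: [0.4278, -0.1835, 0.2522]
ee_rot: [3.141, -0.001, -0.0]
wrist_force: [0.5, 0.1, 0.2]
width: 0.0941
finger_force: 0.0
```

Request:
apply_moves --pt "0 0 0 0.03 0.037 0 100" --pt "0 0 0 0.06 0.074 0 100" --pt "0 0 0 0.09 0.11 0 100" --pt "0 0 0 0.12 0.145 0 100" --pt "0 0 0 0.13 0.165 0 100"

```text
time: 3.8
tool_pos: [0.5586, -0.0172, 0.2508]
ee_rot: [-3.141, 0.001, 0.003]
wrist_force: [1.0, -0.8, 0.2]
width: 0.094
finger_force: 0.0
```

```bash
python3 - <<'E'
from h import *
s=snapshot("wrist"); save(s,"w1.png"); print(get_obs()["tool_pos"],get_obs()["ee_rot"],ray(s,(256,192)))
Z={"big_bush_mid":.027,"small_bush_mid":.021,"d_bush_mid":.022,"bump_stop_mid":.031,"stud_mount_mid":.029,"plain_bush_mid":.025,"spacer_tube_mid":.0225}
for n,z in Z.items(): print(n,[(np.round(r["pixel"]).tolist(),round(r["score"],2),np.round(onz(s,r["pixel"],z),3)[:2]) for r in place_of("wrist",n)[:3]])
E
```

```text
[ 0.55890826 -0.01501346  0.25059837] [-3.13857763e+00  6.20221541e-04  5.57373854e-03] (array([ 0.63695091, -0.01646034,  0.46371949]), array([-2.67764916e-01,  5.29374672e-04, -9.63484352e-01]))
big_bush_mid []
small_bush_mid [([300.0, 208.0], 0.68, array([ 0.485, -0.09 ]))]
d_bush_mid [([241.0, 151.0], 0.96, array([0.581, 0.008]))]
bump_stop_mid [([310.0, 81.0], 0.85, array([ 0.686, -0.095]))]
stud_mount_mid [([240.0, 77.0], 0.8, array([0.691, 0.007])), ([303.0, 208.0], 0.38, array([ 0.489, -0.094]))]
plain_bush_mid [([182.0, 218.0], 0.58, array([0.47, 0.11]))]
spacer_tube_mid [([311.0, 149.0], 0.55, array([ 0.585, -0.103]))]
```

View pics/w1.png

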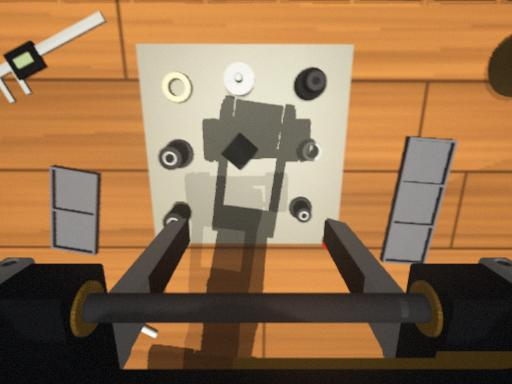

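Wrist view: D-bush at (240,151), bump stop (311,83), stud mount (239,78), small bush (301,209), ring (176,87) and spacer (311,150). All agree with the map. Next I'll crop the D-bush to get its yaw.

```bash
python3 - <<'E'
from h import *
s=snapshot("wrist")
m=masks_of("wrist","d_bush_mid")[0]["mask"]
cs,_=cv2.findContours(m.astype(np.uint8),cv2.RETR_EXTERNAL,cv2.CHAIN_APPROX_NONE)
c=max(cs,key=cv2.contourArea)[:,0,:]
for z in(.022,.03): print(cv2.minAreaRect(np.array([onz(s,p,z)[:2] for p in c],np.float32)*1000))
a=s["pixels"][115:190,200:285,::-1]; a=np.clip(255*(a/255.)**.5,0,255).astype(np.uint8)
t=snapshot("side")["pixels"][165:215,220:280,::-1]; t=np.clip(255*(t/255.)**.5,0,255).astype(np.uint8)
a=cv2.resize(a,(425,375),interpolation=3);t=cv2.resize(t,(360,300),interpolation=3)
o=np.zeros((375,785,3),np.uint8);o[:,:425]=a;o[:300,425:]=t;cv2.imwrite("pics/d1.png",o)
E
```

```text
((581.0927124023438, 7.880588531494141), (41.44853973388672, 45.61475372314453), 48.432735443115234)
((582.056884765625, 7.362480163574219), (40.70055389404297, 44.791664123535156), 48.43266677856445)
```

View pics/d1.png

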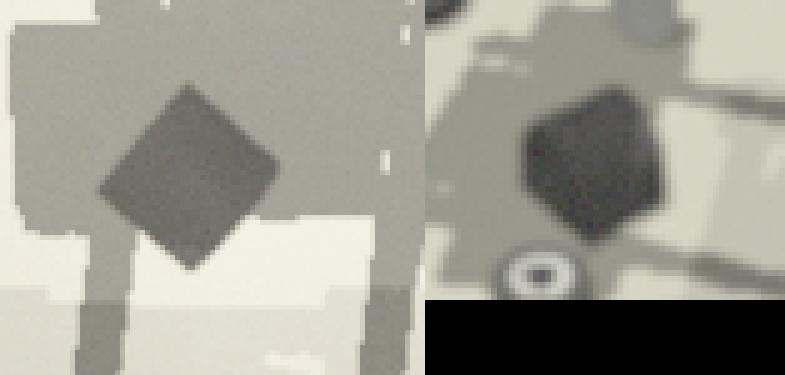

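The D-bush measures 41×46 mm in plan, with the short (bore) side at 48° from world x. I'll hover over it with the jaws along that direction and check.

Request:
apply_moves --pt "0 0 -0.14 0.01 0.01 -0.02 100" --pt "0 0 -0.28 0.022 0.022 -0.04 100" --pt "0 0 -0.43 0.022 0.022 -0.06 100" --pt "0 0 -0.58 0.022 0.022 -0.08 100" --pt "0 0 -0.726 0.022 0.022 -0.1 100"

```text
time: 4.85
tool_pos: [0.5788, 0.0015, 0.1511]
ee_rot: [3.142, -0.0, -0.733]
wrist_force: [0.5, 0.4, -0.7]
width: 0.0941
finger_force: 0.0
```

```bash
python3 - <<'E'
from h import *
s=snapshot("wrist"); o=get_obs();print(o["tool_pos"],o["ee_rot"],o["joint_positions"])
p=s["pixels"][:,:,::-1]; cv2.imwrite("pics/d2.png",np.clip(255*(p/255.)**.5,0,255).astype(np.uint8))
print([(r["pixel"],r["score"],onz(s,r["pixel"],.022)) for r in place_of("wrist","d_bush_mid")])
m=masks_of("wrist","d_bush_mid")[0]["mask"]
cs,_=cv2.findContours(m.astype(np.uint8),cv2.RETR_EXTERNAL,cv2.CHAIN_APPROX_NONE)
c=max(cs,key=cv2.contourArea)[:,0,:]
print(cv2.minAreaRect(np.array([onz(s,p,.025)[:2] for p in c],np.float32)*1000))
print(proj(s,[*(o["tool_pos"][:2]),.022]))
E
```

```text
[0.57652692 0.0015614  0.14683628] [ 3.13715147  0.00565055 -0.73662649] [-9.55034287e-02  1.58357820e-01  1.34110288e+00 -1.80298970e-04
  1.64931669e+00  2.21189334e+00]
[([249.8, 182.0], 0.58, array([0.5818181 , 0.01074829, 0.022     ])), ([197.2, 236.0], 0.55, array([0.57397608, 0.11332376, 0.022     ]))]
((582.0999755859375, 7.747837066650391), (41.790924072265625, 47.72760009765625), 48.0280876159668)
[257.96727398 180.30352157]
```

View pics/d2.png

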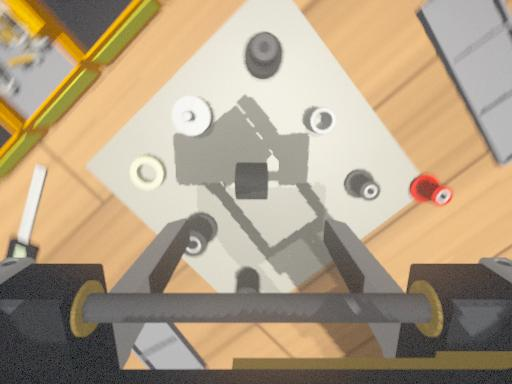

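The D-bush at (251,181) sits square between the jaws. Now I'll descend, grip and lift.

Request:
apply_moves --pt "0 0 0 0.003 0.006 -0.04 100" --pt "0 0 0 0.003 0.006 -0.08 100" --pt "0 0 0 0.003 0.006 -0.115 100" --pt "0 0 0 0.003 0.006 -0.135 100" --pt "0 0 0 0.003 0.006 -0.144 100"

```text
time: 5.5
tool_pos: [0.5812, 0.0077, 0.0067]
ee_rot: [3.14, 0.002, -0.724]
wrist_force: [-0.1, 0.3, -0.1]
width: 0.094
finger_force: 0.0
```

Request:
apply_moves --pt "0 0 0 0 0 0 50" --pt "0 0 0 0 0 0 20" --pt "0 0 0 0 0 0 20" --pt "0 0 0 0 0 0 20" --pt "0 0 0 0 0 0 20"

```text
time: 6.0
tool_pos: [0.5826, 0.0078, 0.0089]
ee_rot: [-3.141, -0.001, -0.726]
wrist_force: [0.1, -0.2, 0.5]
width: 0.0573
finger_force: 0.0
```

Request:
apply_moves --pt "0 0 0 0 0 0 20" --pt "0 0 0 0 0 0 20" --pt "0 0 0 0 0 0 20" --pt "0 0 0 0 0 0 20" --pt "0 0 0 0 0 0.01 20"

```text
time: 6.5
tool_pos: [0.5802, 0.0079, 0.0162]
ee_rot: [3.139, 0.003, -0.726]
wrist_force: [-0.1, 0.4, -2.1]
width: 0.039
finger_force: 30.0
```

Request:
apply_moves --pt "0 0 0 0 0 0.045 20" --pt "0 0 0 0 0 0.09 20" --pt "0 0 -0.05 -0.003 -0.045 0.1 20" --pt "0 0 -0.1 -0.007 -0.09 0.1 20" --pt "0 0 -0.13 -0.01 -0.137 0.1 20"

```text
time: 7.0
tool_pos: [0.5723, -0.1301, 0.1196]
ee_rot: [-3.14, -0.002, -0.856]
wrist_force: [0.7, 0.0, -0.9]
width: 0.0385
finger_force: 30.0
```

Request:
apply_moves --pt "0 0 0 -0.003 -0.047 0 20" --pt "0 0 0 -0.006 -0.094 0 20" --pt "0 0 0 -0.008 -0.14 0 20" --pt "0 0 0 -0.01 -0.17 0 20" --pt "0 0 0 -0.01 -0.17 0 20"

```text
time: 7.5
tool_pos: [0.5607, -0.3036, 0.1175]
ee_rot: [3.14, -0.0, -0.862]
wrist_force: [0.2, 0.7, -0.9]
width: 0.0388
finger_force: 30.0
```

```bash
python3 - <<'E'
from h import *
s=snapshot("wrist"); o=get_obs();print(o["tool_pos"],o["ee_rot"],o["width"]); save(s,"w3.png")
print([(r["pixel"],r["score"],onz(s,r["pixel"],0)) for r in place_of("wrist","long_tray")])
m=masks_of("wrist","long_tray")[0]["mask"]
cs,_=cv2.findContours(m.astype(np.uint8),cv2.RETR_EXTERNAL,cv2.CHAIN_APPROX_NONE)
c=max(cs,key=cv2.contourArea)[:,0,:]
print(cv2.minAreaRect(np.array([onz(s,p,.012)[:2] for p in c],np.float32)*1000))
E
```

```text
[ 0.56120961 -0.30099605  0.11757085] [ 3.14149395e+00  7.98069423e-04 -8.59549024e-01] 0.03849037066441125
[([298.1, 223.9], 0.66, array([ 0.48370744, -0.29532645,  0.        ]))]
((490.26171875, -297.6409606933594), (79.7509765625, 226.27655029296875), 87.08624267578125)
```

View pics/w3.png

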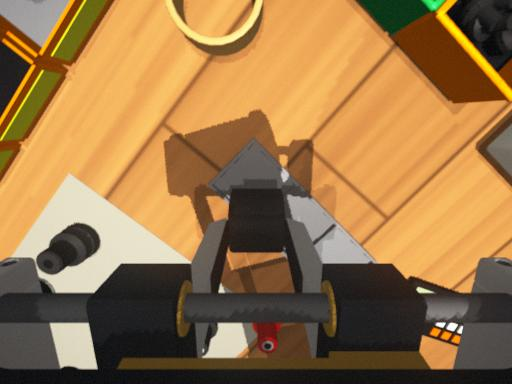

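The D-bush hangs level in the jaws at (258,215), over the far pocket of the long tray. The tray fits at (0.489,-0.296), yaw -3.5°. Now to lower it and release.

Request:
apply_moves --pt "0 0 0 0.001 -0.001 -0.045 20" --pt "0 0 0 0.001 -0.001 -0.08 20" --pt "0 0 0 0.001 -0.001 -0.097 20" --pt "0 0 0 0.001 -0.001 -0.105 20" --pt "0 0 0 0.001 -0.001 -0.105 20"

```text
time: 8.15
tool_pos: [0.5631, -0.2985, 0.0131]
ee_rot: [3.142, 0.001, -0.854]
wrist_force: [-0.3, -0.9, -1.3]
width: 0.0387
finger_force: 30.0
```

Request:
apply_moves --pt "0 0 0 0 0 0 52" --pt "0 0 0 0 0 0 52" --pt "0 0 0 0 0 0.002 54" --pt "0 0 0 0 0 0.01 60" --pt "0 0 0 0 0 0.045 100"

```text
time: 8.65
tool_pos: [0.56, -0.2984, 0.054]
ee_rot: [3.139, 0.009, -0.856]
wrist_force: [-0.0, 0.3, -0.1]
width: 0.0614
finger_force: 0.0
```

Request:
apply_moves --pt "0 0 0 0 0 0.045 100" --pt "0 0 0.14 0 0 0.09 100" --pt "0 0 0.28 0.02 0.04 0.092 100" --pt "0 0 0.42 0.04 0.08 0.092 100" --pt "0 0 0.56 0.06 0.12 0.092 100"

```text
time: 9.15
tool_pos: [0.6239, -0.1796, 0.1519]
ee_rot: [3.141, -0.003, -0.292]
wrist_force: [0.8, -0.5, -0.1]
width: 0.0939
finger_force: 0.0
```

Request:
apply_moves --pt "0 0 0.14 0.02 0.04 0 100" --pt "0 0 0.28 0.04 0.07 0 100" --pt "0 0 0.296 0.059 0.082 0 100" --pt "0 0 0.296 0.059 0.082 0 100" --pt "0 0 0.296 0.059 0.082 0 100"

```text
time: 9.65
tool_pos: [0.6817, -0.0985, 0.1501]
ee_rot: [3.141, 0.0, -0.0]
wrist_force: [0.2, -0.3, -0.4]
width: 0.0944
finger_force: 0.0
```

```bash
cat > look.py <<'E'
from h import *
import sys
s=snapshot("wrist"); o=get_obs();print(np.round(o["tool_pos"],4),np.round(o["ee_rot"],3))
if len(sys.argv)>1: save(s,sys.argv[1])
for a in sys.argv[2:]:
    n,z=a.split(":")
    print(n,[(np.round(r["pixel"]),round(r["score"],2),np.round(onz(s,r["pixel"],float(z)),4)[:2]) for r in place_of("wrist",n)[:3]])
    ms=masks_of("wrist",n)
    print([np.round(m["extent"]).tolist() for m in ms[:3]])
print("tcp axis px", [np.round(proj(s,[*o["tool_pos"][:2],z])) for z in (0,.03,.06)])
E
python3 look.py w4.png bump_stop_mid:.031 stud_mount_mid:.029
```

```text
[ 0.6814 -0.0991  0.1502] [ 3.141e+00  0.000e+00 -1.000e-03]
bump_stop_mid [(array([258., 178.]), 0.98, array([ 0.6855, -0.0998]))]
[[240.0, 157.0, 276.0, 202.0]]
stud_mount_mid [(array([173., 176.]), 0.85, array([0.6872, 0.0043])), (array([261., 250.]), 0.22, array([ 0.5876, -0.1045]))]
[[152.0, 156.0, 191.0, 200.0]]
tcp axis px [array([257., 176.]), array([257., 181.]), array([257., 187.])]
```

View pics/w4.png

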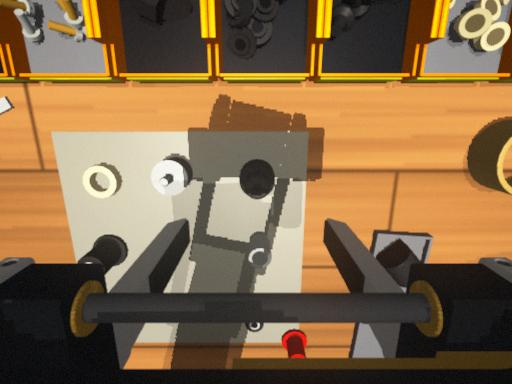

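The bump stop at (258,178) is between the jaws, and the D-bush sits in its pocket at (405,250). I'll pick the bump stop.

Request:
apply_moves --pt "0 0 0 0.003 -0.002 -0.04 65" --pt "0 0 0 0.003 -0.002 -0.08 65" --pt "0 0 0 0.003 -0.002 -0.11 65" --pt "0 0 0 0.003 -0.002 -0.121 60" --pt "0 0 0 0.003 -0.002 -0.121 30"

```text
time: 10.4
tool_pos: [0.6831, -0.1005, 0.0266]
ee_rot: [-3.141, 0.004, -0.001]
wrist_force: [-0.5, -0.5, 0.4]
width: 0.0573
finger_force: 0.0
```

Request:
apply_moves --pt "0 0 0 0 0 0 15" --pt "0 0 0 0 0 0 15" --pt "0 0 0 0 0 0 15" --pt "0 0 0 0 0 0 15" --pt "0 0 0 0 0 0.01 15"

```text
time: 10.9
tool_pos: [0.6839, -0.0999, 0.0379]
ee_rot: [-3.141, 0.003, -0.0]
wrist_force: [-0.7, -0.3, -0.2]
width: 0.0176
finger_force: 0.0
```

```bash
python3 look.py w5.png bump_stop_mid:.031 stud_mount_mid:.029; python3 - <<'E'
from h import *
print(get_obs()["width"],get_obs()["finger_force"],get_obs()["wrist_force"])
s=snapshot("side");a=s["pixels"][110:210,170:310,::-1];a=cv2.resize(a,None,fx=3,fy=3,interpolation=3)
b=cv2.imread("pics/w5.png")[130:330,140:380];b=cv2.resize(b,(360,300))
o=np.zeros((300,780,3),np.uint8);o[:,:420]=a;o[:,420:]=b;cv2.imwrite("pics/s5.png",o)
E
```

```text
[ 0.6856 -0.1003  0.0411] [ 3.141e+00 -2.000e-03 -0.000e+00]
bump_stop_mid [(array([254., 212.]), 0.7, array([ 0.6838, -0.0974]))]
[[230.0, 178.0, 284.0, 247.0]]
stud_mount_mid [(array([131., 206.]), 0.58, array([0.688 , 0.0065])), (array([432., 366.]), 0.2, array([ 0.5186, -0.2765]))]
[[98.0, 173.0, 164.0, 238.0]]
tcp axis px [array([257., 199.]), array([257., 209.]), array([258., 223.])]
0.014077845359250687 0.0 [-0.32654604 -0.03594821 -0.01998424]
```

View pics/s5.png

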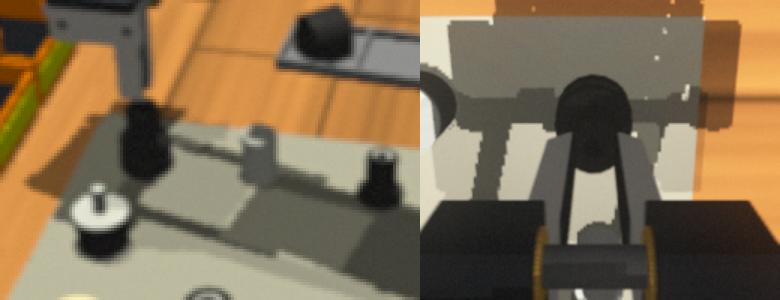

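The side view shows the fingertips shut behind the nose rather than around it. In the wrist crop they lie on the near (-x) side, so the grasp missed in x. I'll lift and measure again from all the views, using the placed D-bush (released at 0.563,-0.300) as a check on bias.

Request:
apply_moves --pt "0 0 0 0 0 0.04 30" --pt "0 0 0 0 0 0.08 60" --pt "0 0 0 0 0 0.11 100" --pt "0 0 0 0 0 0.11 100" --pt "0 0 0 0 0 0.11 100"

```text
time: 11.7
tool_pos: [0.6851, -0.1003, 0.1492]
ee_rot: [3.141, -0.001, -0.0]
wrist_force: [-0.1, 0.2, -0.9]
width: 0.0502
finger_force: 0.0
```

```bash
python3 look.py w6.png bump_stop_mid:.031 stud_mount_mid:.029; python3 - <<'E'
from h import *
S={c:snapshot(c) for c in("top","side","wrist")}
for n,z in(("bump_stop_mid",.031),("d_bush_mid",.026),("stud_mount_mid",.029)):
    R=[]
    for c in S:
        r=place_of(c,n)
        if r: 
            R.append(ray(S[c],r[0]["pixel"])); print(n,c,np.round(r[0]["pixel"]),round(r[0]["score"],2),np.round(onz(S[c],r[0]["pixel"],z),3)[:2])
    print(n,"tri",np.round(tri(R),3), "wrist+top",np.round(tri([R[0],R[-1]]),3))
a=cv2.resize(S["wrist"]["pixels"][130:330,140:380,::-1],(360,300)); b=cv2.resize(S["top"]["pixels"][110:210,190:330,::-1],(420,300),interpolation=3)
cv2.imwrite("pics/s6.png",np.hstack([a,b])); print([k for k in S["wrist"]],S["wrist"]["vertical_fov"],S["wrist"]["cx"],S["wrist"]["cy"])
E
```

```text
[ 0.6842 -0.1     0.1472] [-3.141e+00  2.000e-03 -0.000e+00]
bump_stop_mid [(array([256., 184.]), 0.83, array([ 0.6823, -0.0993]))]
[[238.0, 162.0, 276.0, 203.0], [372.0, 232.0, 435.0, 270.0]]
stud_mount_mid [(array([168., 177.]), 0.72, array([0.6906, 0.0084]))]
[[152.0, 158.0, 190.0, 203.0]]
tcp axis px [array([256., 177.]), array([257., 182.]), array([257., 188.])]
bump_stop_mid side [217. 154.] 0.87 [ 0.685 -0.104]
bump_stop_mid wrist [257. 183.] 0.75 [ 0.683 -0.1  ]
bump_stop_mid tri [ 0.684 -0.1    0.034] wrist+top [ 0.684 -0.1    0.034]
d_bush_mid top [369. 191.] 0.74 [ 0.568 -0.297]
d_bush_mid side [281. 119.] 0.81 [ 0.553 -0.303]
d_bush_mid wrist [400. 268.] 0.76 [ 0.563 -0.295]
d_bush_mid tri [ 0.561 -0.297  0.028] wrist+top [ 0.566 -0.294  0.031]
stud_mount_mid top [245. 139.] 0.46 [0.694 0.007]
stud_mount_mid side [204. 183.] 0.7 [0.682 0.012]
stud_mount_mid wrist [172. 180.] 0.78 [0.686 0.005]
stud_mount_mid tri [0.688 0.006 0.027] wrist+top [0.689 0.004 0.038]
['pixels', 'vertical_fov', 'cx', 'cy', 'rvec', 'tvec'] 69.509608197046 256.1640023156902 191.92360784180204
```

View pics/s6.png

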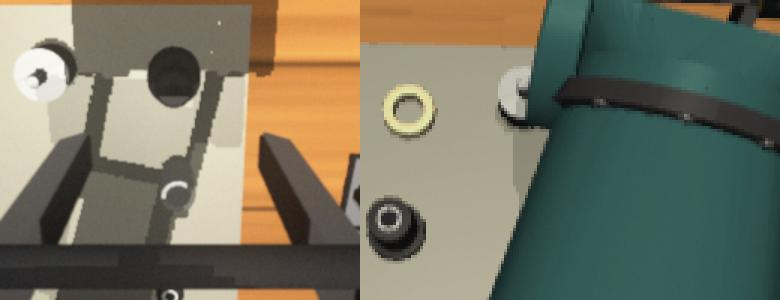

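```bash
python3 - <<'E'
from h import *
s=snapshot("side")
for z in(.03,.041,.05,.06,.07): print(z,np.round(proj(s,[.6856,-.1003,z])))
print("bump base/top",proj(s,[.684,-.1,0]),proj(s,[.684,-.1,.062]))
w=snapshot("wrist");o=get_obs();t=o["tool_pos"]
for dz in(0,.01,.0188,.03): print(dz,proj(w,t+[0.008,0.047,dz]),proj(w,t+[0.008,-.047,dz]))
a=cv2.resize(w["pixels"][140:300,120:400,::-1],(770,440),interpolation=3)
for dz,c in((0,(0,0,255)),(.0188,(0,255,0))):
  for y in(-.047,.047):
    for x in(-.008,.008):
      p=(proj(w,t+[x,y,dz])-[120,140])*2.75; cv2.circle(a,tuple(int(v) for v in p),3,c,-1)
cv2.imwrite("pics/w7.png",a); print(o["width"])
E
```

```text
0.03 [216. 155.]
0.041 [216. 151.]
0.05 [215. 148.]
0.06 [215. 145.]
0.07 [215. 142.]
bump base/top [217.41408076 164.28193505] [215.58243478 144.5407832 ]
0 [198.89328472 205.29424747] [314.99172188 205.30853795]
0.01 [196.32070311 209.33614113] [317.63800367 209.35072893]
0.0188 [193.85762292 213.20599238] [320.1716288  213.22083703]
0.03 [190.41310376 218.61782465] [323.71477235 218.63298285]
0.09432035435958847
```

View pics/w7.png

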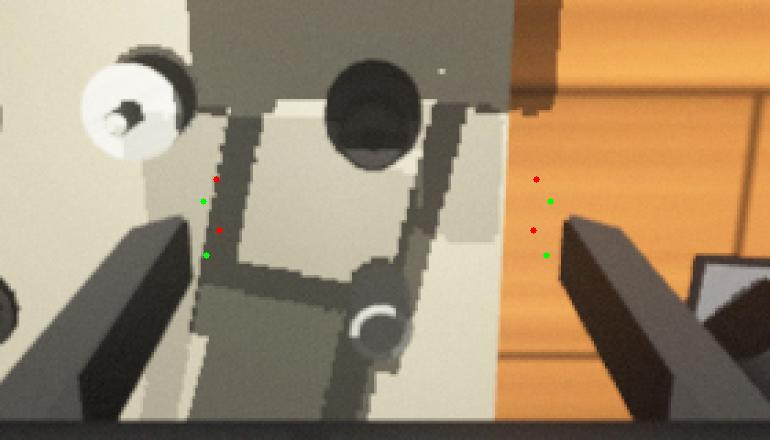

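The overlay shows the fix. The real fingertips end about 28–29 mm above the reported TCP: tips at (187,218) and (327,218) in the wrist view, and at z≈0.07 in the side view for a reported 0.041. So the jaws closed over the top of the nose, and the bump stop itself hasn't moved. I'll aim lower by that much.

Request:
apply_moves --pt "0 0 0 -0.001 0 -0.045 65" --pt "0 0 0 -0.001 0 -0.09 65" --pt "0 0 0 -0.001 0 -0.12 60" --pt "0 0 0 -0.001 0 -0.134 60" --pt "0 0 0 -0.001 0 -0.139 50"

```text
time: 13.15
tool_pos: [0.6828, -0.1, 0.0078]
ee_rot: [-3.141, 0.003, -0.0]
wrist_force: [-0.1, -0.2, -0.4]
width: 0.0574
finger_force: 0.0
```

Request:
apply_moves --pt "0 0 0 0 0 0 15" --pt "0 0 0 0 0 0 15" --pt "0 0 0 0 0 0 15" --pt "0 0 0 0 0 0 15" --pt "0 0 0 0 0 0 15"

```text
time: 13.65
tool_pos: [0.6853, -0.1004, 0.0121]
ee_rot: [3.141, -0.004, -0.0]
wrist_force: [-0.2, 0.4, 4.8]
width: 0.0282
finger_force: 30.0
```

Request:
apply_moves --pt "0 0 0 0 0 0.03 15" --pt "0 0 0 0 0 0.07 15" --pt "0 0 0 -0.005 -0.005 0.1 15" --pt "0 0 0 -0.035 -0.035 0.1 15" --pt "0 0 0 -0.065 -0.065 0.1 15"

```text
time: 14.15
tool_pos: [0.6193, -0.1655, 0.1115]
ee_rot: [3.14, -0.003, 0.002]
wrist_force: [-0.5, -1.0, -1.6]
width: 0.0279
finger_force: 30.0
```

Request:
apply_moves --pt "0 0 0 -0.03 -0.03 0 15" --pt "0 0 0 -0.06 -0.06 0 15" --pt "0 0 0 -0.09 -0.09 0 15" --pt "0 0 0 -0.115 -0.115 0 15" --pt "0 0 0 -0.13 -0.131 0 15"

```text
time: 14.65
tool_pos: [0.4866, -0.2979, 0.1098]
ee_rot: [3.141, 0.001, -0.002]
wrist_force: [0.5, 0.1, 0.1]
width: 0.0279
finger_force: 30.0
```

Request:
apply_moves --pt "0 0 0 0 0 0 15" --pt "0 0 0 0 0 -0.04 15" --pt "0 0 0 0 0 -0.075 15" --pt "0 0 0 0 0 -0.09 15" --pt "0 0 0 0 0 -0.095 15"

```text
time: 15.15
tool_pos: [0.4884, -0.2939, 0.0148]
ee_rot: [-3.138, 0.003, 0.001]
wrist_force: [-6.1, 6.1, 19.3]
width: 0.0279
finger_force: 30.0
```

```bash
python3 - <<'E'
from h import *
o=get_obs();print(o["tool_pos"],o["ee_rot"],o["wrist_force"],o["width"])
w=snapshot("wrist");s=snapshot("side")
a=cv2.resize(w["pixels"][100:300,140:380,::-1],(360,300)); b=cv2.resize(s["pixels"][80:180,200:340,::-1],(420,300),interpolation=3)
cv2.imwrite("pics/s8.png",np.hstack([a,b]))
E
```

```text
[ 0.48835025 -0.29390116  0.01477832] [-3.13786818e+00  2.98210426e-03  9.02485078e-04] [-6.10365998  6.07589341 19.27247647] 0.027898267096685008
```

View pics/s8.png

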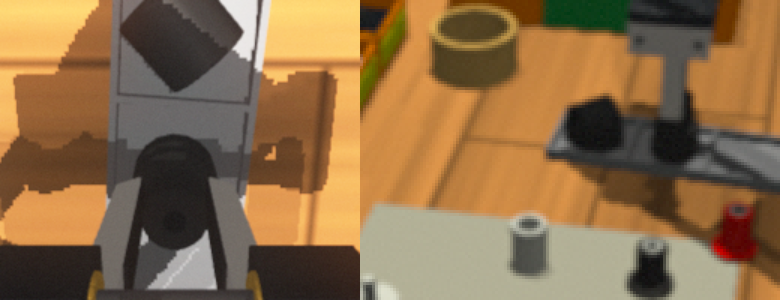

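The bump stop stands in the middle pocket at wrist crop (175,200), touching the floor with 19 N. I'll ease up slightly and release.

Request:
apply_moves --pt "0 0 0 0 0 0.001 15" --pt "0 0 0 0 0 0.001 60" --pt "0 0 0 0 0 0.001 60" --pt "0 0 0 0 0 0.001 70" --pt "0 0 0 0 0 0.02 80"

```text
time: 15.75
tool_pos: [0.4869, -0.2948, 0.0321]
ee_rot: [-3.138, 0.005, -0.0]
wrist_force: [0.1, -0.9, -0.7]
width: 0.0569
finger_force: 0.0
```

Request:
apply_moves --pt "0 0 0 0 0 0.045 100" --pt "0 0 0 0 0 0.09 100" --pt "0 0 0 0 0.045 0.115 100" --pt "0 0 0 0.01 0.09 0.115 100" --pt "0 0 0 0.02 0.135 0.115 100"

```text
time: 16.25
tool_pos: [0.5098, -0.1605, 0.152]
ee_rot: [3.14, -0.004, -0.002]
wrist_force: [1.2, 0.3, 0.2]
width: 0.0935
finger_force: 0.0
```

Request:
apply_moves --pt "0 0 0 0.02 0.045 0 100" --pt "0 0 0 0.035 0.09 0 100" --pt "0 0 0 0.05 0.135 0 100" --pt "0 0 0 0.06 0.18 0 100" --pt "0 0 0 0.06 0.22 0 100"

```text
time: 16.75
tool_pos: [0.5696, 0.0611, 0.1496]
ee_rot: [-3.141, -0.0, 0.001]
wrist_force: [1.1, 0.4, 0.2]
width: 0.0941
finger_force: 0.0
```

```bash
python3 look.py w9.png big_bush_mid:.027 stud_mount_mid:.029
```

```text
[0.5686 0.0674 0.1497] [-3.136  0.     0.007]
big_bush_mid [(array([217., 177.]), 0.85, array([0.5737, 0.1108])), (array([306.,  78.]), 0.71, array([0.6885, 0.0054]))]
[[199.0, 157.0, 238.0, 196.0], [56.0, 187.0, 119.0, 290.0]]
stud_mount_mid [(array([306.,  78.]), 0.9, array([0.688 , 0.0059]))]
[[287.0, 54.0, 324.0, 104.0]]
tcp axis px [array([252., 177.]), array([252., 182.]), array([251., 188.])]
```

Request:
apply_moves --pt "0 0 0 0.0045 0.04 0 100" --pt "0 0 0 0.0045 0.052 -0.03 90" --pt "0 0 0 0.0045 0.052 -0.075 80" --pt "0 0 0 0.0045 0.052 -0.115 70" --pt "0 0 0 0.0045 0.052 -0.14 65"

```text
time: 17.5
tool_pos: [0.5713, 0.1087, 0.0062]
ee_rot: [3.141, 0.005, -0.003]
wrist_force: [0.1, -0.5, -0.3]
width: 0.0652
finger_force: 0.0
```

Request:
apply_moves --pt "0 0 0 0 0 -0.013 65" --pt "0 0 0 0 0 -0.019 40" --pt "0 0 0 0 0 -0.019 20" --pt "0 0 0 0 0 -0.019 20" --pt "0 0 0 0 0 -0.019 20"

```text
time: 18.0
tool_pos: [0.5751, 0.1107, -0.007]
ee_rot: [-3.142, -0.004, -0.0]
wrist_force: [0.1, -0.5, 1.9]
width: 0.0356
finger_force: 30.0
```

Request:
apply_moves --pt "0 0 0 0 0 0 20" --pt "0 0 0 0 0 0 20" --pt "0 0 0 0 0 0 20" --pt "0 0 0 0 0 0.01 20" --pt "0 0 0 0 0 0.03 20"

```text
time: 18.5
tool_pos: [0.571, 0.1109, 0.019]
ee_rot: [3.141, 0.006, -0.0]
wrist_force: [-0.1, -0.1, -1.2]
width: 0.0352
finger_force: 30.0
```

Request:
apply_moves --pt "0 0 0 0 0 0.045 20" --pt "0 0 0 0 0 0.08 20" --pt "0 0 0 -0.016 -0.04 0.08 20" --pt "0 0 0 -0.032 -0.08 0.08 20" --pt "0 0 0 -0.048 -0.12 0.08 20"

```text
time: 19.0
tool_pos: [0.5245, -0.0098, 0.1012]
ee_rot: [-3.142, 0.0, 0.002]
wrist_force: [0.5, -1.5, -0.9]
width: 0.0353
finger_force: 30.0
```

Request:
apply_moves --pt "0 0 0 -0.016 -0.04 0 20" --pt "0 0 0 -0.032 -0.08 0 20" --pt "0 0 0 -0.048 -0.12 0 20" --pt "0 0 0 -0.064 -0.16 0 20" --pt "0 0 0 -0.08 -0.2 0 20"

```text
time: 19.5
tool_pos: [0.4442, -0.21, 0.1008]
ee_rot: [-3.141, 0.0, 0.0]
wrist_force: [1.0, 0.5, 0.1]
width: 0.0356
finger_force: 30.0
```

Request:
apply_moves --pt "0 0 0 -0.016 -0.04 0 20" --pt "0 0 0 -0.0305 -0.0825 0 20" --pt "0 0 0 -0.0305 -0.0825 -0.03 20" --pt "0 0 0 -0.0305 -0.0825 -0.065 20" --pt "0 0 0 -0.0305 -0.0825 -0.085 20"

```text
time: 20.0
tool_pos: [0.413, -0.2905, 0.0129]
ee_rot: [-3.138, 0.003, -0.001]
wrist_force: [0.0, 0.1, -1.6]
width: 0.0355
finger_force: 30.0
```

Request:
apply_moves --pt "0 0 0 0 0 -0.01 20" --pt "0 0 0 0 0 -0.018 20" --pt "0 0 0 0 0 -0.0195 20" --pt "0 0 0 0 0 -0.0195 20" --pt "0 0 0 0 0 -0.0195 20"

```text
time: 20.5
tool_pos: [0.4156, -0.2921, -0.0026]
ee_rot: [3.14, -0.001, 0.0]
wrist_force: [-0.9, 0.7, -0.8]
width: 0.0349
finger_force: 30.0
```

```bash
python3 look.py w10.png long_tray:0
```

```text
[ 0.4156 -0.2921 -0.0027] [ 3.14e+00 -1.00e-03  0.00e+00]
long_tray []
[[205.0, 2.0, 334.0, 268.0]]
tcp axis px [array([257., 216.]), array([257., 231.]), array([257., 251.])]
```

View pics/w10.png

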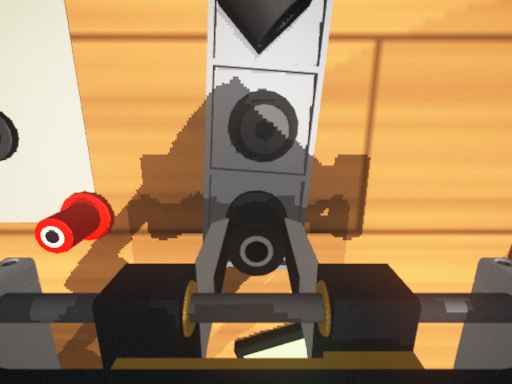

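The big bush sits inside the near pocket at (257,225), and the bump stop is upright at (263,127). I'll release and go for the small black bush.

Request:
apply_moves --pt "0 0 0 0 0 -0.001 20" --pt "0 0 0 0 0 -0.001 65" --pt "0 0 0 0 0 -0.001 65" --pt "0 0 0 0 0 0 65" --pt "0 0 0 0 0 0.02 70"

```text
time: 21.15
tool_pos: [0.4128, -0.2899, 0.0136]
ee_rot: [-3.137, 0.005, -0.0]
wrist_force: [-0.4, -0.0, -0.3]
width: 0.0638
finger_force: 0.0
```

Request:
apply_moves --pt "0 0 0 0 0 0.045 100" --pt "0 0 0 0 0 0.09 100" --pt "0 0 0 0.01 0.03 0.125 100" --pt "0 0 0 0.025 0.07 0.135 100" --pt "0 0 0 0.04 0.11 0.135 100"

```text
time: 21.65
tool_pos: [0.4567, -0.1817, 0.1547]
ee_rot: [3.139, -0.006, -0.002]
wrist_force: [1.3, -0.7, 0.0]
width: 0.0938
finger_force: 0.0
```

Request:
apply_moves --pt "0 0 0 0.015 0.04 0 100" --pt "0 0 0 0.02 0.075 0 100" --pt "0 0 0 0.02 0.09 0 100" --pt "0 0 0 0.02 0.09 0 100" --pt "0 0 0 0.02 0.09 0 100"

```text
time: 22.15
tool_pos: [0.4747, -0.0925, 0.1513]
ee_rot: [3.14, 0.0, -0.0]
wrist_force: [0.7, 0.5, -0.8]
width: 0.0941
finger_force: 0.0
```

```bash
python3 look.py w11.png small_bush_mid:.021
```

```text
[ 0.4747 -0.0929  0.1512] [ 3.141e+00  0.000e+00 -2.000e-03]
small_bush_mid [(array([258., 172.]), 0.79, array([ 0.4836, -0.0941])), (array([304., 221.]), 0.79, array([ 0.4183, -0.1561]))]
[[290.0, 202.0, 320.0, 236.0], [243.0, 155.0, 274.0, 187.0]]
tcp axis px [array([257., 176.]), array([257., 181.]), array([257., 187.])]
```

View pics/w11.png

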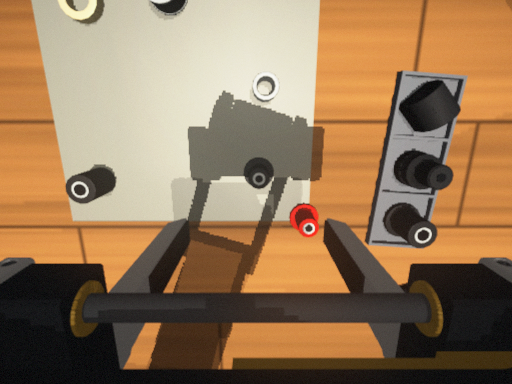

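All three long-tray parts stand in their pockets. The black small bush is at (258,172), with the red look-alike separate at (304,221). I'll pick the black one.

Request:
apply_moves --pt "0 0 0 0.007 -0.0015 -0.04 85" --pt "0 0 0 0.007 -0.0015 -0.08 65" --pt "0 0 0 0.007 -0.0015 -0.12 60" --pt "0 0 0 0.007 -0.0015 -0.15 60" --pt "0 0 0 0.007 -0.0015 -0.163 60"

```text
time: 22.8
tool_pos: [0.479, -0.0936, -0.0153]
ee_rot: [-3.14, 0.006, -0.002]
wrist_force: [-0.5, -0.1, -0.3]
width: 0.0582
finger_force: 0.0
```

Request:
apply_moves --pt "0 0 0 0 0 -0.001 50" --pt "0 0 0 0 0 -0.001 12" --pt "0 0 0 0 0 -0.001 12" --pt "0 0 0 0 0 -0.001 12" --pt "0 0 0 0 0 -0.001 12"

```text
time: 23.3
tool_pos: [0.4834, -0.0938, -0.0108]
ee_rot: [3.14, -0.004, -0.0]
wrist_force: [-0.7, -1.0, 4.2]
width: 0.0256
finger_force: 30.0
```

Request:
apply_moves --pt "0 0 0 0 0 0 12" --pt "0 0 0 0 0 0 12" --pt "0 0 0 0 0 0 12" --pt "0 0 0 0 0 0.01 12" --pt "0 0 0 0 0 0.03 12"

```text
time: 23.8
tool_pos: [0.4799, -0.0924, 0.016]
ee_rot: [-3.14, 0.005, -0.0]
wrist_force: [0.5, 0.3, -0.4]
width: 0.0251
finger_force: 30.0
```

Request:
apply_moves --pt "0 0 0 0 0 0.045 12" --pt "0 0 0 0 0 0.09 12" --pt "0 0 0 -0.005 0.044 0.09 12" --pt "0 0 0 -0.01 0.088 0.09 12" --pt "0 0 0 -0.015 0.13 0.09 12"

```text
time: 24.3
tool_pos: [0.4665, 0.0382, 0.1081]
ee_rot: [-3.141, -0.001, -0.001]
wrist_force: [0.4, 0.3, -1.0]
width: 0.0256
finger_force: 30.0
```

Request:
apply_moves --pt "0 0 0 -0.005 0.044 0 12" --pt "0 0 0 -0.01 0.088 0 12" --pt "0 0 0 -0.015 0.132 0 12" --pt "0 0 0 -0.02 0.176 0 12" --pt "0 0 0 -0.025 0.22 0 12"

```text
time: 24.8
tool_pos: [0.4409, 0.2586, 0.1075]
ee_rot: [3.141, 0.0, 0.0]
wrist_force: [1.1, -1.2, -1.2]
width: 0.0252
finger_force: 30.0
```

Request:
apply_moves --pt "0 0 0 -0.006 0.04 0 12" --pt "0 0 0 -0.006 0.048 0 12" --pt "0 0 0 -0.006 0.048 0 12" --pt "0 0 0 -0.006 0.048 0 12" --pt "0 0 0 -0.006 0.048 0 12"

```text
time: 25.3
tool_pos: [0.4362, 0.3034, 0.1073]
ee_rot: [3.141, 0.0, -0.002]
wrist_force: [-0.3, -0.6, -0.9]
width: 0.0253
finger_force: 30.0
```

```bash
python3 look.py w12.png short_tray:0; python3 - <<'E'
from h import *
for q in("wrist","top"):
    s=snapshot(q); m=masks_of(q,"short_tray")
    if m:
        cs,_=cv2.findContours(m[0]["mask"].astype(np.uint8),cv2.RETR_EXTERNAL,cv2.CHAIN_APPROX_NONE)
        c=max(cs,key=cv2.contourArea)[:,0,:]
        print(q,cv2.minAreaRect(np.array([onz(s,p,.012)[:2] for p in c],np.float32)*1000))
s=snapshot("wrist")
E
```

```text
[0.4363 0.3034 0.1074] [ 3.141e+00 -0.000e+00 -2.000e-03]
short_tray [(array([261., 151.]), 0.73, array([0.4746, 0.2988]))]
[[216.0, 76.0, 308.0, 218.0]]
tcp axis px [array([257., 183.]), array([257., 190.]), array([257., 198.])]
wrist ((472.8895263671875, 298.9939270019531), (79.66848754882812, 153.8113250732422), 79.5186538696289)
top ((472.9337158203125, 296.1769104003906), (86.65680694580078, 152.31997680664062), 81.1339340209961)
```

View pics/w12.png

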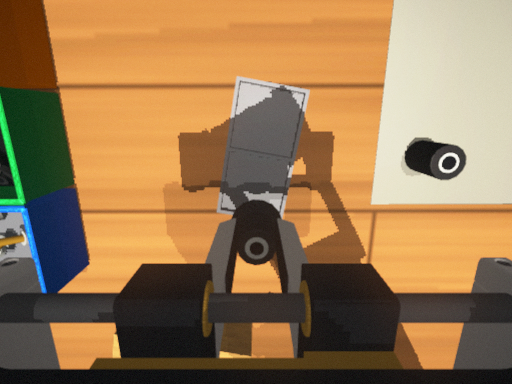

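The bush hangs over the near pocket, and the tray fits at (0.473,0.299). Lower, release, then go to the studded mount.

Request:
apply_moves --pt "0 0 0 0 0 -0.045 12" --pt "0 0 0 0 0 -0.085 12" --pt "0 0 0 0 0 -0.105 12" --pt "0 0 0 0 0 -0.1145 12" --pt "0 0 0 0 0 -0.1145 12"

```text
time: 26.2
tool_pos: [0.4358, 0.3047, -0.0068]
ee_rot: [3.141, 0.0, -0.0]
wrist_force: [0.6, 0.0, -1.0]
width: 0.0254
finger_force: 30.0
```

Request:
apply_moves --pt "0 0 0 0 0 0 50" --pt "0 0 0 0 0 0 55" --pt "0 0 0 0 0 0 55" --pt "0 0 0 0 0 0.01 60" --pt "0 0 0 0 0 0.04 70"

```text
time: 26.7
tool_pos: [0.4334, 0.3034, 0.0305]
ee_rot: [3.138, 0.006, -0.0]
wrist_force: [0.4, 0.2, -0.8]
width: 0.0609
finger_force: 0.0
```

Request:
apply_moves --pt "0 0 0 0 0 0.045 70" --pt "0 0 0 0 0 0.09 70" --pt "0 0 0 0.025 -0.03 0.117 70" --pt "0 0 0 0.055 -0.065 0.117 70" --pt "0 0 0 0.085 -0.1 0.117 70"

```text
time: 27.2
tool_pos: [0.5227, 0.2045, 0.1531]
ee_rot: [-3.14, -0.005, 0.001]
wrist_force: [-0.1, 0.5, 0.0]
width: 0.066
finger_force: 0.0
```

Request:
apply_moves --pt "0 0 0 0.03 -0.035 0 70" --pt "0 0 0 0.06 -0.07 0 70" --pt "0 0 0 0.09 -0.105 0 70" --pt "0 0 0 0.12 -0.14 0 70" --pt "0 0 0 0.15 -0.175 0 70"

```text
time: 27.7
tool_pos: [0.6721, 0.0282, 0.1509]
ee_rot: [-3.142, -0.001, -0.0]
wrist_force: [0.2, -0.3, -0.7]
width: 0.0657
finger_force: 0.0
```

Request:
apply_moves --pt "0 0 0 0.015 -0.025 0 70" --pt "0 0 0 0.015 -0.025 0 70" --pt "0 0 0 0.015 -0.025 0 70" --pt "0 0 0 0.015 -0.025 0 70" --pt "0 0 0 0.015 -0.025 0 70"

```text
time: 28.2
tool_pos: [0.6854, 0.0064, 0.1506]
ee_rot: [-3.141, -0.001, 0.002]
wrist_force: [-0.1, -0.8, -0.1]
width: 0.0657
finger_force: 0.0
```

```bash
python3 look.py w13.png stud_mount_mid:.029 small_bush_mid:.025; python3 - <<'E'
from h import *
w=snapshot("wrist")
o=get_obs();print(proj(w,[*o["tool_pos"][:2],.058]))
m=masks_of("wrist","stud_mount_mid")[0]["mask"]
p=w["pixels"].astype(int); hi=(p.min(2)>235)&m
ys,xs=np.nonzero(hi); print(xs.min(),xs.max(),ys.min(),ys.max())
a=cv2.resize(w["pixels"][130:230,200:310,::-1],(396,360),interpolation=3);b=cv2.resize(snapshot("side")["pixels"][260:360,200:310,::-1],(396,360),interpolation=3)
cv2.imwrite("pics/s13.png",np.hstack([a,b]))
E
```

```text
[0.6855 0.0063 0.1506] [-3.141e+00 -1.000e-03  2.000e-03]
stud_mount_mid [(array([256., 176.]), 0.81, array([0.6914, 0.0072]))]
[[240.0, 160.0, 273.0, 202.0]]
small_bush_mid []
[]
tcp axis px [array([257., 176.]), array([257., 181.]), array([257., 187.])]
[256.89975905 186.63767386]Traceback (most recent call last):
  File "<stdin>", line 6, in <module>
    return umr_minimum(a, axis, None, out, keepdims, initial, where)
ValueError: zero-size array to reduction operation minimum which has no identity
```

Request:
apply_moves --pt "0 0 0 0.003 0.001 -0.045 55" --pt "0 0 0 0.003 0.001 -0.09 45" --pt "0 0 0 0.003 0.001 -0.12 40" --pt "0 0 0 0.003 0.001 -0.134 35" --pt "0 0 0 0.003 0.001 -0.138 35"

```text
time: 29.05
tool_pos: [0.6876, 0.0059, 0.0096]
ee_rot: [-3.141, 0.004, -0.0]
wrist_force: [-0.1, -0.2, 0.0]
width: 0.0334
finger_force: 0.0
```

Request:
apply_moves --pt "0 0 0 0 0 0 25" --pt "0 0 0 0 0 0 15" --pt "0 0 0 0 0 0 0" --pt "0 0 0 0 0 0 0" --pt "0 0 0 0 0 0 0"

```text
time: 29.55
tool_pos: [0.6904, 0.0061, 0.0142]
ee_rot: [-3.141, -0.004, -0.0]
wrist_force: [0.3, 1.3, 4.4]
width: 0.0085
finger_force: 30.0
```

Request:
apply_moves --pt "0 0 0 0 0 0 0" --pt "0 0 0 0 0 0 0" --pt "0 0 0 0 0 0 0" --pt "0 0 0 0 0 0 0" --pt "0 0 0 0 0 0 0"

```text
time: 30.05
tool_pos: [0.6904, 0.0062, 0.0141]
ee_rot: [-3.141, -0.004, 0.0]
wrist_force: [0.3, 2.1, 5.0]
width: 0.0087
finger_force: 30.0
```

Request:
apply_moves --pt "0 0 0 0 0 0.02 0" --pt "0 0 0 0 0 0.06 0" --pt "0 0 0 0 0 0.1 0" --pt "0 0 0 -0.0225 0.036 0.1 0" --pt "0 0 0 -0.045 0.072 0.1 0"

```text
time: 30.55
tool_pos: [0.6446, 0.0773, 0.1134]
ee_rot: [3.141, -0.003, -0.003]
wrist_force: [-0.8, 0.7, -2.3]
width: 0.009
finger_force: 30.0
```

Request:
apply_moves --pt "0 0 0 -0.0225 0.036 0 0" --pt "0 0 0 -0.045 0.072 0 0" --pt "0 0 0 -0.0675 0.108 0 0" --pt "0 0 0 -0.09 0.144 0 0" --pt "0 0 0 -0.1125 0.18 0 0"

```text
time: 31.05
tool_pos: [0.5298, 0.2586, 0.111]
ee_rot: [3.141, 0.001, -0.001]
wrist_force: [0.1, 0.8, -1.4]
width: 0.0088
finger_force: 30.0
```

Request:
apply_moves --pt "0 0 0 -0.022 0.0345 0 0" --pt "0 0 0 -0.022 0.0345 0 0" --pt "0 0 0 -0.022 0.0345 -0.03 0" --pt "0 0 0 -0.022 0.0345 -0.06 0" --pt "0 0 0 -0.022 0.0345 -0.075 0"

```text
time: 31.55
tool_pos: [0.5074, 0.2907, 0.0331]
ee_rot: [3.138, 0.005, -0.0]
wrist_force: [0.2, -0.2, -1.8]
width: 0.0086
finger_force: 30.0
```

```bash
python3 - <<'E'
from h import *
o=get_obs();print(o["tool_pos"],o["ee_rot"],o["wrist_force"],o["width"])
S={c:snapshot(c) for c in("wrist","side","top")}
for n in("stud_mount_mid","short_tray","small_bush_mid"):
  for c in S: print(n,c,[(np.round(r["pixel"]),round(r["score"],2),np.round(onz(S[c],r["pixel"],.058 if "stud" in n else .02 if "small" in n else 0),3)[:2]) for r in place_of(c,n)[:3]])
E
```

```text
[0.50740182 0.29067926 0.03311088] [ 3.13836312e+00  5.27473505e-03 -4.19048037e-04] [ 0.2303288  -0.19864022 -1.75180003] 0.008575165452208112
stud_mount_mid wrist [(array([257., 222.]), 0.95, array([0.511, 0.291]))]
stud_mount_mid side [(array([252., 293.]), 0.89, array([0.502, 0.305]))]
stud_mount_mid top [(array([368., 188.]), 0.71, array([ 0.569, -0.286])), (array([119., 210.]), 0.66, array([0.505, 0.292]))]
short_tray wrist []
short_tray side [(array([268., 314.]), 0.81, array([0.474, 0.303]))]
short_tray top [(array([123., 225.]), 0.62, array([0.475, 0.299]))]
small_bush_mid wrist [(array([241., 290.]), 0.73, array([0.427, 0.306]))]
small_bush_mid side [(array([291., 313.]), 0.64, array([0.433, 0.305])), (array([324., 157.]), 0.63, array([ 0.418, -0.156]))]
small_bush_mid top [(array([110., 244.]), 0.79, array([0.428, 0.317])), (array([310., 258.]), 0.63, array([ 0.406, -0.154])), (array([120., 211.]), 0.27, array([0.507, 0.302]))]
```

Everything lines up. Now I'll lower the mount and release it.

Request:
apply_moves --pt "0 0 0 0 0 -0.01 0" --pt "0 0 0 0 0 -0.016 0" --pt "0 0 0 0 0 -0.0195 0" --pt "0 0 0 0 0 -0.0195 0" --pt "0 0 0 0 0 -0.0195 0"

```text
time: 32.65
tool_pos: [0.5092, 0.2931, 0.0179]
ee_rot: [-3.14, 0.0, 0.0]
wrist_force: [-1.6, 1.7, 3.9]
width: 0.0084
finger_force: 30.0
```

Request:
apply_moves --pt "0 0 0 0 0 0 30" --pt "0 0 0 0 0 0 40" --pt "0 0 0 0 0 0 40" --pt "0 0 0 0 0 0 40" --pt "0 0 0 0 0 0.02 40"

```text
time: 33.15
tool_pos: [0.5069, 0.2909, 0.0338]
ee_rot: [3.138, 0.007, -0.0]
wrist_force: [0.2, -0.1, 0.2]
width: 0.0375
finger_force: 0.0
```

Request:
apply_moves --pt "0 0 0 0 0 0.045 40" --pt "0 0 0 0 0 0.09 60" --pt "0 0 0 0 -0.04 0.13 80" --pt "0 0 0 -0.03 -0.08 0.15 80" --pt "0 0 0 -0.06 -0.11 0.16 80"

```text
time: 33.65
tool_pos: [0.452, 0.1828, 0.1988]
ee_rot: [-3.142, -0.004, -0.001]
wrist_force: [-0.8, -1.1, -0.1]
width: 0.0663
finger_force: 0.0
```

```bash
python3 - <<'E'
from h import *
S={c:snapshot(c) for c in("wrist","side","top")}
exp={"big_bush_mid":(.415,-.292),"d_bush_mid":(.563,-.3),"bump_stop_mid":(.489,-.296),"small_bush_mid":(.436,.305),"stud_mount_mid":(.509,.2925),"plain_bush_mid":(.468,.111),"nylon_ring_mid":(.675,.098),"spacer_tube_mid":(.584,-.101)}
Z=dict(zip(exp,(.031,.026,.035,.025,.033,.025,.008,.0225)))
for n,e in exp.items():
  R=[];out=[]
  for c in S:
    b=[(np.hypot(*(onz(S[c],r["pixel"],Z[n])[:2]-e)),r) for r in place_of(c,n)]
    if b:
      d,r=min(b,key=lambda t:t[0])
      if d<.03: R.append(ray(S[c],r["pixel"])); out.append((c,round(d,3),round(r["score"],2)))
  print(n,np.round(tri(R),3) if len(R)>1 else None,out)
E
```

```text
big_bush_mid [ 0.412 -0.29   0.023] [('side', np.float64(0.015), 0.68), ('top', np.float64(0.005), 0.83)]
d_bush_mid [ 0.557 -0.299  0.022] [('side', np.float64(0.015), 0.6), ('top', np.float64(0.002), 0.73)]
bump_stop_mid None [('top', np.float64(0.007), 0.62)]
small_bush_mid [0.436 0.308 0.026] [('wrist', np.float64(0.003), 0.73), ('side', np.float64(0.002), 0.86)]
stud_mount_mid [0.505 0.294 0.029] [('wrist', np.float64(0.001), 0.89), ('side', np.float64(0.01), 0.84)]
plain_bush_mid [0.466 0.112 0.019] [('wrist', np.float64(0.003), 0.57), ('side', np.float64(0.009), 0.55), ('top', np.float64(0.005), 0.71)]
nylon_ring_mid [0.677 0.103 0.005] [('side', np.float64(0.01), 0.49), ('top', np.float64(0.006), 0.47)]
spacer_tube_mid [ 0.586 -0.105  0.02 ] [('wrist', np.float64(0.001), 0.89), ('side', np.float64(0.004), 0.7), ('top', np.float64(0.01), 0.46)]
```

```bash
python3 -c "
from bench import *
print(close_job())"
```

```text
the job is handed in; nothing more can be done
None
```

I handed the job in at about 34 s: my last measurements put all five kit parts in pockets of their own trays and the plain bush, ring and tube where they stood, but hand-in returned no verdict, the final uprightness of the last two placed parts (small bush, studded mount) was judged from positions and forces only, the first try at the bump stop missed without moving it because the fingertips end about 28 mm above the reported TCP, and I viewed 15 pictures, one over the limit of 14.

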